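# Reset the sliding length stop to its marker

### The job

Lift the clamp lever of the sliding length stop to free its carriage, slide the carriage along the rail to the pointed marker on the front ledge, and press the lever fully down again so that the carriage is locked there. The notch that the lever's tooth drops into is hidden under the rail's rubber lips and can lie up to 10 mm to either side of the marker, so feel for the place where the lever goes all the way home. Let go of the lever and leave the screwdriver, the teal holder and the tape rolls where they are.

Things in the scene. Friction and masses are not known exactly. Their poses are not given: they have to be found in the camera images.
- lever_grip (a point): Middle of the clamp lever's black handle: a straight bar 84 mm long, 20 mm wide (along the rail), 15 mm thick. Lever down: it lies level, points from the rail toward the robot, 59 mm above the table, 39 mm clear below. Pinched across its width from above, it turns between the fingers as it rises. Axes turn with the lever: y along the rail, x toward the hinge, z up when down.
- lever_hinge (a point): Hinge pin of the lever on the carriage, 36 mm above the table, along the rail; slides with the carriage. Lever down, lever_grip is 125 mm from it toward the robot side and 23 mm above it. The lever's square-ended tooth, 6 mm thick, is 34 mm from the hinge, in line with the handle; at the start it sits in a parking notch.
- lever (a joint): Lever angle, rad: 0 fully down (end stop), grows as the handle rises, at most 1.2. A stiff hinge holds it where it is left; it takes about 2 N at the handle. Where there is no notch its tooth lands on the hard strip and it stops near 0.22 (handle about 27 mm higher than fully down); above 0.27 the tooth is clear and the carriage is free.
- carriage (a joint): Carriage travel along the rail, m: 0 parked, grows toward the marker, at most 0.17. A grey block 86 mm deep, 72 mm along the rail, top 46 mm above the table, with a metal stop plate 78 mm above the table on its marker side. Free, it slides with about 3 N, stays where left, and can be moved by the raised lever.
- pointer (a point): Tip of the small dark pointer at the middle of the carriage's front face, 22 mm above the table, at the same place along the rail as the lever and its tooth. Same axes as marker_tip.
- marker_tip (a point): Point of the marker, 20 mm above the table: a dark steel block with an upright wedge, 26 mm long, 13 mm high, fixed on the base plate's front ledge. y along the rail (the way the carriage goes), x from ledge to rail, z up. The hidden notch, 8.5 mm wide, lies up to 10 mm to either side of it along the rail; beside the parking notch it is the only one.
- teal_holder_mid (a point): Bystander: centre of a teal oval tube holder, 60 x 125 mm, 82 mm high, standing in front of the stop on the robot's side, about 25 mm clear of the path of the handle's end.
- screwdriver_mid (a point): Bystander: middle of a red-handled screwdriver, 196 mm long, lying on the table in front of and to the right of the stop, roughly in line with the robot's forward direction.
- tape_roll_1_mid (a point): Bystander: centre of a white tape roll, 56 mm across, 41 mm high, right of the stop.
- tape_roll_2_mid (a point): Bystander: centre of a white tape roll, 53 mm across, 44 mm high, right of the stop.

How it is judged:
By the outcome, as a careful person would: the job done as asked, in the order asked, and still so for the second after the job is handed in, with the robot touching nothing.
It also fails if it takes over 48 s, if anything falls off the work surface, if the arm or the gripper's body presses on something with over 40 N, if the wrist force passes 120 N, or if a joint passes its speed limit or range.

### The arm

A 6-joint arm with a two-finger parallel gripper is mounted at the origin on the work surface; the furniture and walls round the work are solid. World frame = base frame: x ahead of the robot, y to its left, z up, the work surface at z = 0. Lengths are in mm, angles in rad, forces in N, time in s.
With the tool pointing down it reaches from about 300 to 775 mm from the base axis. Payload 14.6 kg.
Tool frame: the origin (TCP) lies midway between the tips of the shut fingers; the grasp point (between the pads) lies manip.pinch_z behind it (manip.pinch_z is the distance from the TCP to the grasp point, in mm); z points along the fingers, y is the line along which they close (so a half turn about z gives the same grasp; the last joint's range is limited). The gripper opens to 94 mm and grips with 3 to 60 N. Pads are 16 mm wide; open, the fingers measure 119 mm over their backs; the gripper's body (75 mm by 177 mm) begins 78 mm behind the grasp point.
Start: joints at [-1.311, 0.3, 1.521, -0, 1.321, -0.067], TCP at [176.55, -520.883, 178.346] pointing down, gripper open.
Joint ranges: [-3.03, 3.03], [-0.79, 2.21], [0.23, 2.52], [-1.04, 4.18], [0, 3.07], [-2.55, 2.55]. Speed limits (rad/s): [2.22, 2.22, 2.57, 3.14, 3.14, 3.14].

### API

Orientations are given as a unit quaternion [x, y, z, w].
In Python, from rig import manip gives the robot as it stands.
- The arm moves only by the shell command python3 -m jog 'ROWS' [FORCE]. ROWS is a JSON object of lists of equal length, an entry for each row: "angular": the turn, a rotation vector about the tool's x, y, z in rad, a list of three; "slide": the shift along the tool's x, y, z in mm, a list of three; "claw": the opening, from 0 (shut) to 1 (fully open). In form: {"angular": [[ax, ay, az], ...], "slide": [[tx, ty, tz], ...], "claw": [claw, ...]}. A call has 1 to 10 rows; each row shifts and turns the commanded pose from where the row before left it, along the tool's axes as they then stand; what a row does not reach is not made up. A row lasts 1/8 s, in which the tool goes at most 62.5 mm and 10.7 degrees, less where a joint would pass 70% of its speed; a pose out of reach is approached as far as the arm can. A call with a gripper value outside its range is refused whole. The fingers move at their own pace and stop on an object; FORCE is the grip in N (left out, the last holds). Time passes only in rows, so rows that do not move let the fingers close. It gives the time, the measured TCP pose, the force, the opening and the grip force at its end, in the units of the state.
- manip.observe(): the state, without advancing time (a new reading comes with each control period).
- manip.snapshot(name): name is "side" or "top" or "wrist"; returns (picture, depth): 420x560x3 uint8, red, green, blue; 420x560 float32, mm along the optical axis (not along the pixel's ray), 0 where there is no reading.
- manip.calibration(name): a dict with "mtx" (3x3 intrinsics, pixels), "dist" ([k1, k2, p1, p2, k3] as OpenCV has them; the pictures are not rectified), "extrinsics" (4x4, takes a point from world to camera coordinates). Camera axes: x right, y up, looking along -z (the intrinsics and any distortion apply to the point x, -y, -z); pixel columns grow to the right and rows downward; lengths in mm; the calibration is good to about 2 mm. A picture is of the moment at which its call begins: read the wrist's pose just before it. calibration takes no time and is no camera call; for the wrist camera it gives the pose at the moment of the call.
- manip.hand_in(): hands the job in; it is judged then, once.
Trained networks look in the newest picture that a camera, given by its name, has taken for a name from the list of things; names that differ only in an ending like _2 or _b are one class to them, and where a whole thing is asked for, a point or a joint stands for the part that bears it (a point fixed in the world has none). Each returns a list of dicts, best first, with "score" (0 to 1); they miss things now and then, are a little off and sometimes report something else, mostly with a low value. They report only what shows in the picture. A call takes as long as a camera call.
- manip.spot_in(camera, name): "bbox" ([left, top, width, height] as shares, 0 to 1, of the picture: columns of its width, rows of its height, round what is visible of it).
- manip.silhouettes(camera, name): "region" (420x560 bool, what is visible of it) and "bbox" ([left, top, width, height] as shares, 0 to 1, of the picture: columns of its width, rows of its height, round what is visible of it).
The state is a dict: "clock": time; "qpos": joint angles; "joint_velocities": joint speeds; "joint_torque": joint torques, N m; "tool_pos": TCP position; "ee_rot": TCP orientation; "wrist_force": force on the tool from outside, world axes, zero at the start; "moment": the same for the moment, N m; "opening": opening from 0.0 (shut) to 1.0 (fully open); "finger_force": force on a finger pad.
Only numpy, scipy, OpenCV 4.12 (cv2) and the standard library are available. Lean on these libraries where they do the work, as an engineer would, in place of code of your own. Each camera call takes 0.05 s, during which the arm holds its last target. There are 200 camera calls.

## Working session

There is one attempt and no reset: what is moved stays moved. The work goes in short steps, Python scripts to look and compute and a shell command to move; the robot and the scene stay as the last step left them, time stands still between calls to the robot, and variables do not carry over. Pictures are saved under pics/ and viewed, at most 10 in all, crops included, and the job is handed in when it is done.

```bash
mkdir -p pics; cat > h.py <<'E'
import numpy as np,cv2
from rig import manip
def p2w(cam,u,v,d=None,z=None,c=None):
    c=c or manip.calibration(cam);K=np.array(c["mtx"],float);D=np.array(c["dist"],float);E=np.array(c["extrinsics"],float)
    n=cv2.undistortPoints(np.array([[[u,v]]],float),K,D)[0,0]
    r=np.array([n[0],-n[1],-1.]);R=E[:3,:3];o=-R.T@E[:3,3];w=R.T@r
    if z is not None: return o+w*(z-o[2])/w[2]
    return o+w*d
def w2p(cam,P,c=None):
    c=c or manip.calibration(cam);E=np.array(c["extrinsics"],float);q=E[:3,:3]@np.array(P,float)+E[:3,3]
    return cv2.projectPoints(np.array([[q[0],-q[1],-q[2]]]),np.zeros(3),np.zeros(3),np.array(c["mtx"],float),np.array(c["dist"],float))[0][0,0]
def snap(cam,name):
    p,d=manip.snapshot(cam);cv2.imwrite(f"pics/{name}.png",p[:,:,::-1]);return p,d
E
python3 - <<'E'
from h import *
s=manip.observe();print(s,manip.pinch_z)
for cam in("top","side"):
    p,d=snap(cam,cam+"0")
    for n in["lever_grip","pointer","marker_tip","carriage","teal_holder_mid","screwdriver_mid","tape_roll_1_mid"]:
        for r in manip.spot_in(cam,n)[:2]:
            b=r["bbox"];u=(b[0]+b[2]/2)*560;v=(b[1]+b[3]/2)*420
            print(cam,n,round(r["score"],2),np.round(np.array(b)*[560,420,560,420]),p2w(cam,u,v,d=d[int(v),int(u)]).round())
E
```

```text
{'clock': 0.0, 'qpos': array([-1.31058634e+00,  3.00446155e-01,  1.52160457e+00, -1.35056074e-05,
        1.32070023e+00, -6.66000434e-02]), 'joint_velocities': array([-0.00187415,  0.00014246,  0.00077395,  0.00227102, -0.00096955,
        0.0006085 ]), 'joint_torque': array([ 1.70137955e-03, -5.31800365e+01, -3.52734625e+01,  7.08798040e-02,
        2.44703132e-02, -1.32747095e-04]), 'tool_pos': array([ 176.47798445, -520.59667507,  177.79009881]), 'ee_rot': array([ 9.86678643e-01,  1.62680425e-01, -6.24882771e-05, -5.75807042e-04]), 'wrist_force': array([0.14098986, 0.3121031 , 0.04505425]), 'moment': array([ 0.07104111, -0.06074928, -0.0412967 ]), 'finger_force': 0.0, 'opening': 0.9972442541256651} 18.8
top lever_grip 0.94 [274. 164.  24.  68.] [572.  -6.  74.]
top lever_grip 0.36 [257. 158.  45.  71.] [589.  10.  42.]
top pointer 0.76 [259. 156.  42.  75.] [587.   9.  41.]
top marker_tip 0.59 [245. 215.  12.   5.] [537.  76.  26.]
top carriage 0.79 [260. 157.  41.  74.] [590.   8.  25.]
top teal_holder_mid 0.68 [198. 266.  59.  41.] [381. 119.  83.]
top tape_roll_1_mid 0.57 [395. 178.  27.  30.] [ 592. -291.   -3.]
top tape_roll_1_mid 0.22 [258. 156.  43.  78.] [584.  10.  49.]
side lever_grip 0.74 [238. 211.  58.  17.] [559.  -4.  58.]
side marker_tip 0.61 [255. 253.  17.  11.] [533.  83.  18.]
side marker_tip 0.33 [378. 209.  40.  12.] [ 312. -223.   12.]
side carriage 0.65 [214. 211.  81.  33.] [592. -16.  32.]
side teal_holder_mid 0.7 [317. 234.  41.  79.] [391.  70.   2.]
side screwdriver_mid 0.79 [343. 204.  77.  17.] [ 352. -229.   12.]
side tape_roll_1_mid 0.74 [282. 181.  25.  22.] [ 582. -256.   29.]
side tape_roll_1_mid 0.67 [235. 214.  64.  12.] [559.  -4.  58.]
```

```bash
python3 -c "
import cv2,numpy as np
cv2.imwrite('pics/both.png',np.vstack([cv2.imread('pics/top0.png'),cv2.imread('pics/side0.png')])[:, :])" ; ls pics
```

```text
both.png
side0.png
top0.png
```

View pics/top0.png

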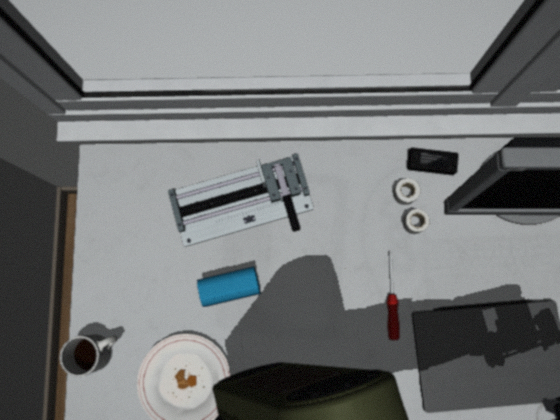

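View pics/side0.png

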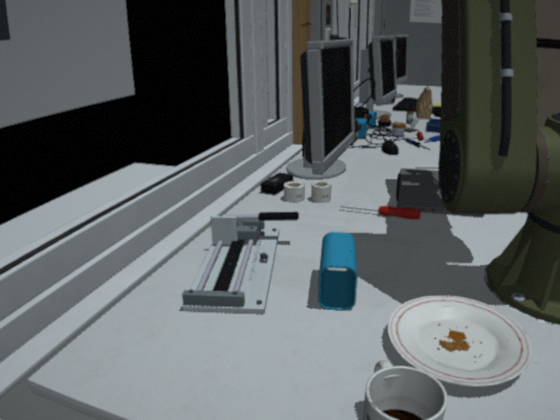

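The top picture shows the handle at about (292,212), the marker at (249,218), the teal holder at (228,286) and the plate's front screws at (188,241) and (307,207). The side picture agrees with it.

```bash
python3 - <<'E'
from h import *
c=manip.calibration("top")
manip.snapshot("top")
for a,z in [((188,241),10),((307,207),10),((249,217),20)]: print(a,p2w("top",*a,z=z,c=c).round(1))
for n,z in(("lever_grip",66.5),("teal_holder_mid",75)):
  for r in manip.silhouettes("top",n)[:1]:
    m=r["region"];ys,xs=np.nonzero(m);W=np.array([p2w("top",x,y,z=z,c=c) for x,y in zip(xs,ys)])[:,:2]
    print(n,r["score"],len(xs),W.mean(0));
    rc=cv2.minAreaRect(W.astype(np.float32));print(rc,cv2.boxPoints(rc))
E
```

```text
(188, 241) [486.8 220.1  10. ]
(307, 207) [561.5 -53.3  10. ]
(249, 217) [538.6  79.6  20. ]
lever_grip 0.87 569 [565.82237342  -9.52691464]
((574.6354370117188, -6.593208312988281), (157.7484588623047, 21.78655242919922), 16.376049041748047) [[495.88977   -18.379686 ]
 [502.03223   -39.282402 ]
 [653.3811      5.1932697]
 [647.23865    26.095985 ]]
teal_holder_mid 0.6 1716 [380.54293235 119.45304326]
((380.47613525390625, 119.39920043945312), (62.477237701416016, 129.83920288085938), 11.774893760681152) [[336.6469   176.57793 ]
 [363.14282   49.470936]
 [424.30536   62.220474]
 [397.80945  189.32747 ]]
```

```bash
python3 -m jog '{"angular":[[0,0,0.06],[0,0,0],[0,0,0],[0,0,0],[0,0,0],[0,0,0],[0,0,0],[0,0,0],[0,0,0],[0,0,0]],"slide":[[0,0,0],[44,-35,0],[44,-35,0],[44,-35,0],[44,-35,0],[44,-35,0],[44,-35,0],[44,-35,0],[44,-35,0],[44,-35,0]],"claw":[0.6,0.6,0.6,0.6,0.6,0.6,0.6,0.6,0.6,0.6]}' 20
python3 -m jog '{"angular":[[0,0,0],[0,0,0],[0,0,0]],"slide":[[44,-35,0],[0,-20,0],[0,0,0]],"claw":[0.6,0.6,0.6]}'
python3 - <<'E'
from h import *
c=manip.calibration("wrist");s=manip.observe();print(s["tool_pos"],s["ee_rot"],s["qpos"])
p,d=snap("wrist","w1")
for n,z in(("lever_grip",66.5),("marker_tip",20),("pointer",22)):
  for r in manip.silhouettes("wrist",n)[:1]:
    m=r["region"];ys,xs=np.nonzero(m);k=slice(None,None,5)
    W=np.array([p2w("wrist",x,y,z=z,c=c) for x,y in zip(xs[k],ys[k])])[:,:2]
    print(n,r["score"],len(xs),W.mean(0),(xs.mean(),ys.mean()))
    rc=cv2.minAreaRect(W.astype(np.float32));print(rc,cv2.boxPoints(rc))
E
```

```text
clock: 2.2
tool_pos: [476.4, -111.0, 178.6]
ee_rot: [0.991, 0.133, 0.0, 0.0]
wrist_force: [-0.2, -0.7, -0.3]
opening: 0.597
finger_force: 0.0
clock: 2.58
tool_pos: [502.9, -47.3, 178.3]
ee_rot: [0.991, 0.134, -0.0, 0.0]
wrist_force: [-0.1, -0.5, -0.2]
opening: 0.597
finger_force: 0.0
[502.89793296 -47.28986437 178.28868984] [ 9.90998300e-01  1.33874300e-01 -2.04232240e-04  4.38992796e-06] [-1.66204692e-01  2.00151288e-01  1.64571029e+00 -1.34319373e-04
  1.29611864e+00  1.13607319e+00]
lever_grip 0.88 4129 [574.06183069  -7.77097623] (np.float64(266.66698958585613), np.float64(107.90433519011867))
((576.598876953125, -7.136753082275391), (157.2619171142578, 19.885074615478516), 15.052416801452637) [[498.08377  -17.956024]
 [503.24796  -37.158813]
 [655.114      3.682518]
 [649.9498    22.885307]]
marker_tip 0.65 4045 [574.50774303  -4.6067445 ] (np.float64(266.6538936959209), np.float64(107.32756489493201))
((577.4745483398438, -2.8499717712402344), (179.8308563232422, 23.80038833618164), 16.64354705810547) [[487.91772  -17.20161 ]
 [494.7345   -40.004883]
 [667.0314    11.501667]
 [660.2146    34.30494 ]]
pointer 0.82 11253 [607.14150106   7.16811632] (np.float64(263.1924820047987), np.float64(68.66249000266596))
((576.2286376953125, 1.5814285278320312), (180.97061157226562, 93.39456176757812), 15.194438934326172) [[476.6674    22.930471]
 [501.14566  -67.199196]
 [675.7899   -19.767614]
 [651.31165   70.36205 ]]
```

View pics/w1.png

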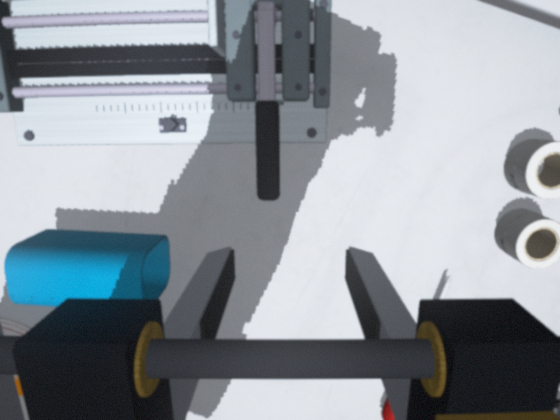

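The wrist picture shows the black handle from (267,101) to (268,199), the marker at about (173,124), and the fingers straddling well in front of the handle.

```bash
python3 - <<'E'
from h import *
c=manip.calibration("wrist");s=manip.observe();t=s["tool_pos"]
a=np.radians(15.3);X=np.array([np.cos(a),np.sin(a)]);Y=np.array([np.sin(a),-np.cos(a)])
for n,u,v,z in[("far",267,101,66.5),("near",268,199,66.5),("mid",267.5,150,66.5),("mark",173,117,20),("mark",173,124,20),("screwL",29,135,8),("screwR",312,132,8)]:
  w=p2w("wrist",u,v,z=z,c=c);print(n,w.round(1),(w[:2]-t[:2])@X,(w[:2]-t[:2])@Y)
E
```

```text
far [581.2  -8.2  66.5] 85.9815806083835 -18.85347025635887
near [502.  -29.5  66.5] 4.016211510486568 -19.195004950043202
mid [542.7 -18.6  66.5] 46.20533045167698 -19.00430854631445
mark [544.9  77.4  20. ] 73.5613561769824 -111.01923096602262
mark [538.5  76.1  20. ] 67.0644405274872 -111.4835801394126
screwL [489.4 220.3   8. ] 57.80452972575932 -263.45850609169554
screwR [565.5 -54.5   8. ] 58.66141552935267 21.647908217581623
```

```bash
python3 -m jog '{"angular":[[0,0,0],[0,0,0],[0,0,0],[0,0,0],[0,0,0],[0,0,0],[0,0,0],[0,0,0],[0,0,0]],"slide":[[45,-19,0],[0,0,40],[0,0,40],[0,0,30],[0,0,27],[0,0,0],[0,0,0],[0,0,0],[0,0,0]],"claw":[0.6,0.6,0.6,0.6,0.6,0.6,0.1,0.1,0.1]}' 20
python3 -m jog '{"angular":[[0,0,0],[0,0,0]],"slide":[[0,0,0],[0,0,0]],"claw":[0.1,0.1]}'
```

```text
clock: 3.9
tool_pos: [542.2, -17.9, 42.1]
ee_rot: [0.991, 0.133, 0.001, 0.0]
wrist_force: [-0.4, -0.3, -0.1]
opening: 0.316
finger_force: 0.0
clock: 4.15
tool_pos: [541.9, -17.8, 41.6]
ee_rot: [0.991, 0.133, 0.0, 0.0]
wrist_force: [-0.3, -0.1, 0.6]
opening: 0.203
finger_force: 20.0
```

```bash
python3 -m jog '{"angular":[[0,0,0],[0,0,0],[0,0,0],[0,0,0],[0,0,0]],"slide":[[2.9,0,-12.4],[4.2,0,-12],[5.3,0,-11.5],[3.7,0,-6.7],[0,0,0]],"claw":[0.1,0.1,0.1,0.1,0.1]}'
```

```text
clock: 4.78
tool_pos: [559.1, -13.0, 84.4]
ee_rot: [0.991, 0.133, 0.002, -0.0]
wrist_force: [12.9, 3.0, -8.4]
opening: 0.177
finger_force: 20.0
```

```bash
python3 - <<'E'
from h import *
c=manip.calibration("side")
p,d=snap("side","s2");q,_=snap("wrist","w2")
a=cv2.resize(p[180:320,170:370],(800,560),interpolation=2)
cv2.imwrite("pics/s2c.png",np.hstack([cv2.resize(a,(500,350)),cv2.resize(q[0:210,100:400],(300,210)) if 0 else cv2.resize(q,(300,350))])[:,:,::-1])
E
```

```text
(no output)
```

View pics/s2c.png

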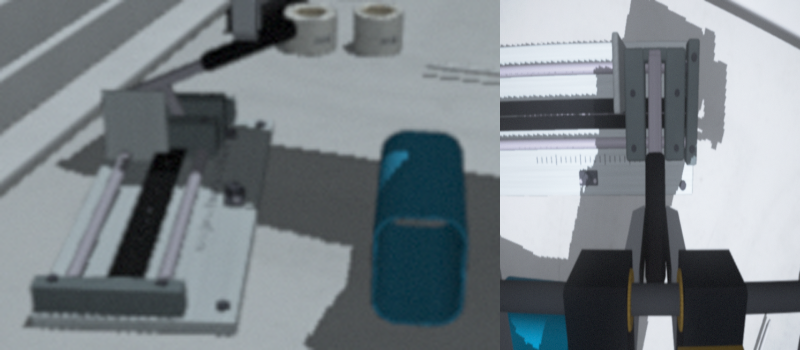

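The left part shows the lever raised with its handle in the gripper. The right part shows the fingers pinching it squarely. I slide it now.

```bash
python3 -m jog '{"angular":[[0,0,0],[0,0,0],[0,0,0],[0,0,0],[0,0,0],[0,0,0],[0,0,0]],"slide":[[0,-8,0],[0,-16,0],[0,-16,0],[0,-16,0],[0,-16,0],[0,-8,0],[0,0,0]],"claw":[0.1,0.1,0.1,0.1,0.1,0.1,0.1]}'
python3 - <<'E'
from h import *
c=manip.calibration("wrist")
p,d=snap("wrist","w3");cv2.imwrite("pics/w3c.png",cv2.resize(p[30:280,120:420],(720,600),interpolation=2)[:,:,::-1])
E
```

```text
clock: 5.75
tool_pos: [537.3, 64.7, 84.1]
ee_rot: [0.991, 0.133, 0.001, -0.0]
wrist_force: [9.6, 5.4, -7.7]
opening: 0.178
finger_force: 20.0
```

View pics/w3c.png

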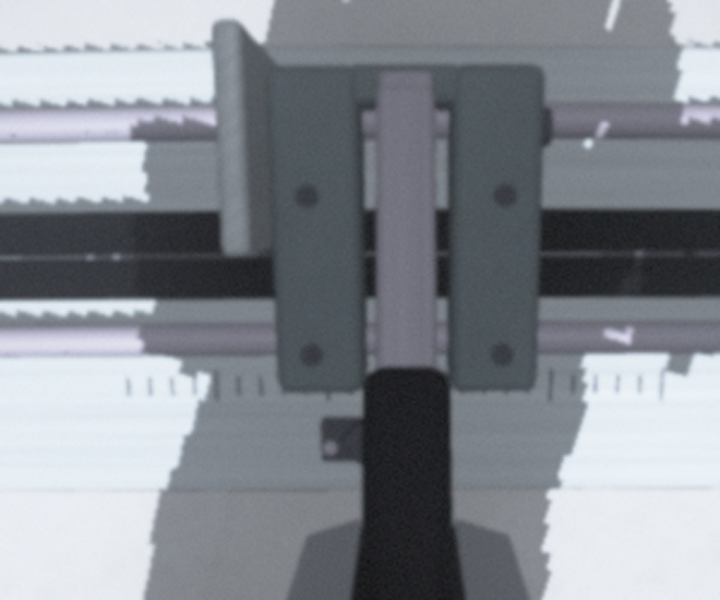

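The carriage has followed. It stands at about -11 mm from the marker, with the marker block partly hidden behind the handle. Next I lower the lever to feel the strip.

```bash
python3 -m jog '{"angular":[[0,0,0],[0,0,0],[0,0,0]],"slide":[[-4,0,7],[-3.6,0,7.5],[0,0,0]],"claw":[0.1,0.1,0.1]}' 30
python3 -m jog '{"angular":[[0,0,0],[0,0,0]],"slide":[[-0.8,0,2.5],[0,0,0]],"claw":[0.1,0.1]}'
python3 -m jog '{"angular":[[0,0,0],[0,0,0]],"slide":[[-0.8,0,2.5],[0,0,0]],"claw":[0.1,0.1]}'
```

```text
clock: 6.18
tool_pos: [528.5, 61.7, 68.8]
ee_rot: [0.991, 0.133, -0.001, -0.0]
wrist_force: [2.3, 3.5, -4.8]
opening: 0.175
finger_force: 30.0
clock: 6.42
tool_pos: [527.8, 61.3, 66.8]
ee_rot: [0.991, 0.133, -0.001, 0.0]
wrist_force: [-2.1, 0.7, -2.5]
opening: 0.182
finger_force: 30.0
clock: 6.68
tool_pos: [526.7, 61.0, 64.2]
ee_rot: [0.991, 0.133, -0.001, 0.0]
wrist_force: [-5.3, 0.4, 1.3]
opening: 0.184
finger_force: 30.0
```

```bash
python3 -m jog '{"angular":[[0,0,0],[0,0,0]],"slide":[[-0.4,0,2],[0,0,0]],"claw":[0.1,0.1]}'
python3 -m jog '{"angular":[[0,0,0],[0,0,0]],"slide":[[-0.2,0,2],[0,0,0]],"claw":[0.1,0.1]}'
```

```text
clock: 6.92
tool_pos: [525.9, 60.8, 62.3]
ee_rot: [0.991, 0.133, -0.001, 0.0]
wrist_force: [-8.5, -0.7, 4.6]
opening: 0.184
finger_force: 30.0
clock: 7.18
tool_pos: [525.3, 60.6, 60.7]
ee_rot: [0.991, 0.133, -0.002, 0.0]
wrist_force: [-14.7, -1.3, 11.9]
opening: 0.194
finger_force: 30.1
```

```bash
python3 -m jog '{"angular":[[0,0,0],[0,0,0]],"slide":[[-2.5,0,0],[0,0,0]],"claw":[0.1,0.1]}'
python3 -m jog '{"angular":[[0,0,0],[0,0,0],[0,0,0]],"slide":[[0,-1.5,0],[0,-1,0],[0,0,0]],"claw":[0.1,0.1,0.1]}'
python3 -m jog '{"angular":[[0,0,0],[0,0,0]],"slide":[[0,-1.5,0],[0,0,0]],"claw":[0.1,0.1]}'
```

```text
clock: 7.42
tool_pos: [525.0, 60.5, 61.0]
ee_rot: [0.991, 0.133, 0.001, -0.0]
wrist_force: [0.6, 3.1, 4.0]
opening: 0.186
finger_force: 30.0
clock: 7.8
tool_pos: [524.5, 62.1, 60.9]
ee_rot: [0.991, 0.133, 0.001, 0.001]
wrist_force: [3.4, -4.2, 5.2]
opening: 0.187
finger_force: 30.0
clock: 8.05
tool_pos: [524.2, 63.5, 60.9]
ee_rot: [0.991, 0.133, 0.001, 0.001]
wrist_force: [3.8, -5.0, 4.2]
opening: 0.184
finger_force: 30.0
```

```bash
python3 -m jog '{"angular":[[0,0,0],[0,0,0]],"slide":[[-0.6,0,2.5],[0,0,0]],"claw":[0.1,0.1]}'
python3 - <<'E'
from h import *
p,d=snap("side","s4");cv2.imwrite("pics/s4c.png",cv2.resize(p[170:290,180:340],(800,600),interpolation=2)[:,:,::-1])
E
```

```text
clock: 8.3
tool_pos: [523.5, 63.3, 59.0]
ee_rot: [0.991, 0.133, 0.001, 0.001]
wrist_force: [-1.5, -6.2, 14.4]
opening: 0.192
finger_force: 30.1
```

View pics/s4c.png

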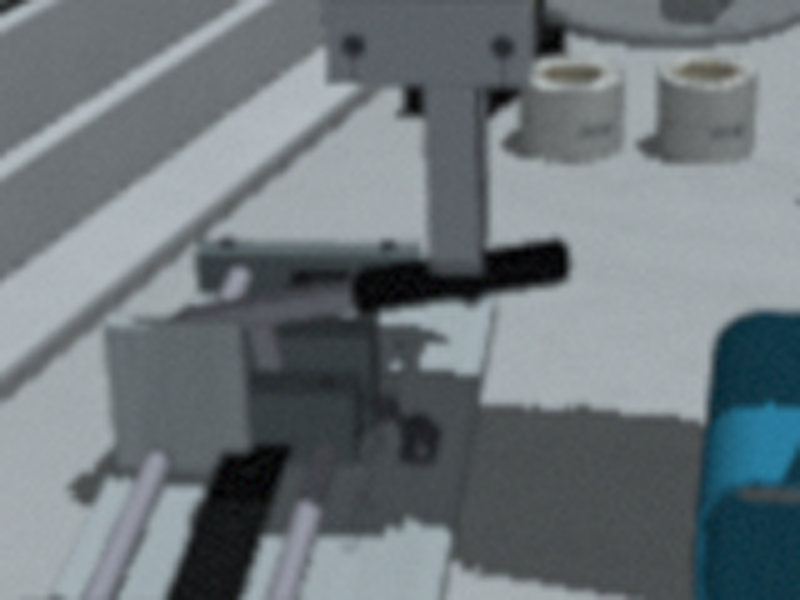

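```bash
python3 - <<'E'
from h import *
s=manip.observe();t=s["tool_pos"];print(t)
for dz in(0,18.8,25,30):
  u,v=w2p("side",t+[0,0,dz]);print(dz,(u-180)*5,(v-170)*5)
R=np.array([-.2639,.9646,0])
for k in (-20,20): u,v=w2p("side",t+R*k);print(k,(u-180)*5,(v-170)*5)
E
```

```text
[523.44631222  63.27456525  59.03386725]
0 457.0048631533683 324.78631734225087
18.8 455.8936773156407 279.67483429460924
25 455.52464032748986 264.62036635182614
30 455.22610872030043 252.41538535391498
-20 462.0356488243479 302.4935848337114
20 451.7516523471605 348.0699118727361
```

```bash
cat >> h.py <<'E'
def plane(cam,u,v,P,n):
    c=manip.calibration(cam);E=np.array(c["extrinsics"]);o=-E[:3,:3].T@E[:3,3];w=p2w(cam,u,v,d=100.,c=c)-o
    return o+w*((P-o)@n)/(w@n)
E
python3 - <<'E'
from h import *
t=manip.observe()["tool_pos"];n=np.array([-.2639,.9646,0]);X=np.array([.9646,.2639,0])
for u,v in((567,262),(357,292),(460,278)):
  w=plane("side",180+u/5,170+v/5,t+n*8,n);print(w.round(1),(w-t)@X)
# start
t0=np.array([541.9,-17.8,41.6])
for u,v in((298,215.5),(259,217)):
  w=plane("side",u,v,t0+n*8,n);print(w.round(1),(w-t0)@X)
E
```

```text
[480.5  59.8  89.5] -42.28798047145154
[556.5  80.6  75.6] 36.49530029852245
[519.   70.4  82.2] -2.4212681970852463
[497.6 -21.6  68.1] -43.70503313099394
[ 5.75e+02 -5.00e-01  6.32e+01] 36.480863726880614
```

```bash
python3 -m jog '{"angular":[[0,0,0],[0,0,0]],"slide":[[-0.6,0,3],[0,0,0]],"claw":[0.1,0.1]}'
python3 -m jog '{"angular":[[0,0,0],[0,0,0]],"slide":[[-0.6,0,3],[0,0,0]],"claw":[0.1,0.1]}'
```

```text
clock: 8.6
tool_pos: [523.1, 63.1, 57.0]
ee_rot: [0.991, 0.133, 0.001, 0.001]
wrist_force: [-5.9, -6.0, 24.8]
opening: 0.194
finger_force: 30.0
clock: 8.85
tool_pos: [523.1, 63.3, 54.5]
ee_rot: [0.991, 0.133, 0.002, 0.001]
wrist_force: [-4.8, -2.7, 24.8]
opening: 0.203
finger_force: 30.0
```

```bash
python3 -m jog '{"angular":[[0,0,0],[0,0,0]],"slide":[[0.5,0,-3],[0,0,0]],"claw":[0.1,0.1]}'
for i in 1 ; do python3 -m jog '{"angular":[[0,0,0],[0,0,0],[0,0,0]],"slide":[[0,-1.5,0],[0,-1,0],[0,0,0]],"claw":[0.1,0.1,0.1]}'; done
python3 -m jog '{"angular":[[0,0,0],[0,0,0],[0,0,0]],"slide":[[0,-1,0],[0,-1,0],[0,0,0]],"claw":[0.1,0.1,0.1]}'
```

```text
clock: 9.1
tool_pos: [523.6, 64.0, 56.5]
ee_rot: [0.991, 0.133, 0.002, 0.0]
wrist_force: [2.5, 1.4, 14.6]
opening: 0.201
finger_force: 30.0
clock: 9.48
tool_pos: [523.6, 64.7, 56.8]
ee_rot: [0.991, 0.133, 0.002, 0.002]
wrist_force: [5.2, -11.7, 14.6]
opening: 0.196
finger_force: 30.0
clock: 9.85
tool_pos: [523.6, 65.2, 56.9]
ee_rot: [0.991, 0.133, 0.003, 0.003]
wrist_force: [8.5, -23.4, 14.3]
opening: 0.2
finger_force: 30.0
```

```bash
python3 -m jog '{"angular":[[0,0,0],[0,0,0],[0,0,0]],"slide":[[3,0,-9],[0,0,0],[0,0,0]],"claw":[0.1,0.1,0.1]}'
python3 -m jog '{"angular":[[0,0,0],[0,0,0],[0,0,0]],"slide":[[-3,0,9],[0,0,1],[0,0,0]],"claw":[0.1,0.1,0.1]}'
python3 -m jog '{"angular":[[0,0,0],[0,0,0],[0,0,0],[0,0,0],[0,0,0]],"slide":[[3,0,-10],[0,-2,0],[-3,0,9],[0,0,1],[0,0,0]],"claw":[0.1,0.1,0.1,0.1,0.1]}'
```

```text
clock: 10.22
tool_pos: [525.1, 68.9, 63.9]
ee_rot: [0.991, 0.133, 0.002, 0.0]
wrist_force: [11.0, 0.6, -6.6]
opening: 0.2
finger_force: 30.0
clock: 10.6
tool_pos: [522.2, 68.1, 55.8]
ee_rot: [0.991, 0.133, 0.002, 0.0]
wrist_force: [-1.6, -1.4, 20.9]
opening: 0.202
finger_force: 30.0
clock: 11.22
tool_pos: [520.9, 70.0, 55.5]
ee_rot: [0.991, 0.133, 0.001, 0.0]
wrist_force: [-5.1, -1.3, 23.3]
opening: 0.206
finger_force: 30.0
```

```bash
for i in 1 2; do python3 -m jog '{"angular":[[0,0,0],[0,0,0],[0,0,0],[0,0,0],[0,0,0]],"slide":[[3,0,-10],[0,-2,0],[-3,0,9],[0,0,0.5],[0,0,0]],"claw":[0.1,0.1,0.1,0.1,0.1]}'; done
```

```text
clock: 11.85
tool_pos: [520.2, 72.0, 55.4]
ee_rot: [0.991, 0.133, 0.001, 0.0]
wrist_force: [-3.8, 0.1, 19.2]
opening: 0.207
finger_force: 30.0
clock: 12.48
tool_pos: [519.1, 73.8, 55.3]
ee_rot: [0.991, 0.133, 0.0, 0.0]
wrist_force: [-2.9, -1.7, 14.9]
opening: 0.206
finger_force: 30.0
```

```bash
for i in 1 2; do python3 -m jog '{"angular":[[0,0,0],[0,0,0],[0,0,0],[0,0,0],[0,0,0]],"slide":[[3,0,-10],[0,-2,0],[-3,0,9],[0,0,1.2],[0,0,0]],"claw":[0.1,0.1,0.1,0.1,0.1]}'; done
```

```text
clock: 13.1
tool_pos: [517.8, 75.6, 54.4]
ee_rot: [0.991, 0.133, -0.001, 0.0]
wrist_force: [-6.5, -3.7, 11.9]
opening: 0.211
finger_force: 30.0
clock: 13.72
tool_pos: [516.5, 77.7, 53.3]
ee_rot: [0.991, 0.133, -0.002, -0.0]
wrist_force: [-7.3, -1.7, 1.9]
opening: 0.204
finger_force: 30.0
```

The resistance has vanished, so this may be the notch. I press further.

```bash
python3 -m jog '{"angular":[[0,0,0],[0,0,0],[0,0,0]],"slide":[[-1,0,4],[-0.8,0,4],[0,0,0]],"claw":[0.1,0.1,0.1]}'
```

```text
clock: 14.1
tool_pos: [514.9, 77.4, 45.4]
ee_rot: [0.991, 0.133, -0.002, -0.0]
wrist_force: [-5.5, -0.9, 1.4]
opening: 0.204
finger_force: 30.0
```

```bash
python3 -m jog '{"angular":[[0,0,0],[0,0,0],[0,0,0]],"slide":[[-0.6,0,4],[-0.4,0,4],[0,0,0]],"claw":[0.1,0.1,0.1]}'
python3 -m jog '{"angular":[[0,0,0],[0,0,0],[0,0,0]],"slide":[[0,0,3],[0,0,2],[0,0,0]],"claw":[0.1,0.1,0.1]}'
```

```text
clock: 14.48
tool_pos: [513.8, 77.1, 37.3]
ee_rot: [0.991, 0.133, -0.002, -0.0]
wrist_force: [-5.9, -1.2, -0.1]
opening: 0.211
finger_force: 30.0
clock: 14.85
tool_pos: [514.0, 77.1, 33.3]
ee_rot: [0.991, 0.133, -0.002, -0.0]
wrist_force: [-11.7, -0.3, 14.5]
opening: 0.207
finger_force: 30.0
```

```bash
python3 -m jog '{"angular":[[0,0,0],[0,0,0],[0,0,0]],"slide":[[-0.5,0,2.5],[0,0,0],[0,0,0]],"claw":[0.1,0.1,0.1]}'
python3 -m jog '{"angular":[[0,0,0],[0,0,0],[0,0,0]],"slide":[[0,0,-2],[0,0,0],[0,0,0]],"claw":[0.1,0.6,0.6]}'
python3 -m jog '{"angular":[[0,0,0],[0,0,0],[0,0,0],[0,0,0],[0,0,0],[0,0,0],[0,0,0]],"slide":[[0,0,0],[0,0,-20],[0,0,-40],[0,0,-40],[0,0,-35],[-25,0,0],[0,0,0]],"claw":[0.6,0.6,0.6,0.6,0.6,0.6,0.6]}'
python3 - <<'E'
from h import *
p,d=snap("side","s5");q,_=snap("wrist","w5")
cv2.imwrite("pics/f5.png",np.hstack([cv2.resize(p[180:300,180:340],(400,300),interpolation=2),cv2.resize(q,(400,300))])[:,:,::-1])
t=np.array([514,77.1,33.3]);n=np.array([-.2639,.9646,0])
r=manip.silhouettes("side","lever_grip")
for k in r[:2]:
  ys,xs=np.nonzero(k["region"]);print(k["score"],xs.min(),xs.max())
  for x in(xs.min()+2,xs.max()-2):
    v=ys[xs==x].mean();print(x,v,plane("side",x,v,t+n*8,n).round(1))
E
```

```text
clock: 15.22
tool_pos: [514.7, 77.3, 32.2]
ee_rot: [0.991, 0.133, -0.0, -0.0]
wrist_force: [-12.1, 0.7, 25.7]
opening: 0.207
finger_force: 30.0
clock: 15.6
tool_pos: [514.8, 76.9, 32.5]
ee_rot: [0.991, 0.133, -0.0, -0.0]
wrist_force: [0.1, 0.7, 0.1]
opening: 0.383
finger_force: 0.0
clock: 16.48
tool_pos: [490.4, 70.3, 168.3]
ee_rot: [0.991, 0.133, 0.0, 0.0]
wrist_force: [-0.2, 0.2, 0.1]
opening: 0.6
finger_force: 0.0
0.93 216 296
218 235.5 [611.1 112.   66.9]
294 239.0 [474.6  74.6  63.2]
0.23 199 296
201 252.0 [645.5 121.4  31.2]
294 238.0 [474.6  74.6  65.3]
```

View pics/f5.png

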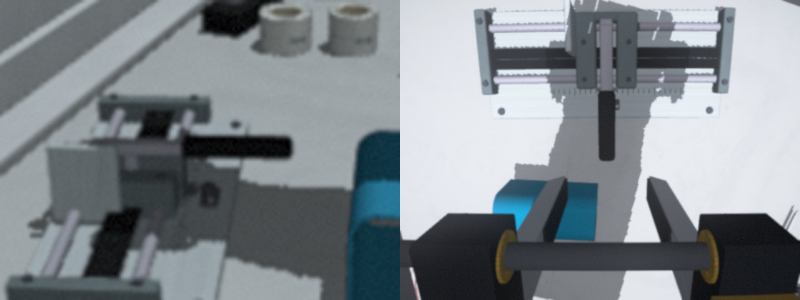

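The lever lies level with the handle free, and the bystanders are where they were. One confirming push from above with the fingers shut.

```bash
python3 -m jog '{"angular":[[0,0,0],[0,0,0],[0,0,0],[0,0,0],[0,0,0],[0,0,0],[0,0,0]],"slide":[[15,0,0],[0,0,0],[0,0,30],[0,0,30],[0,0,30],[0,0,8],[0,0,0]],"claw":[0,0,0,0,0,0,0]}'
python3 -m jog '{"angular":[[0,0,0],[0,0,0],[0,0,0]],"slide":[[0,0,3],[0,0,3],[0,0,0]],"claw":[0,0,0]}'
```

```text
clock: 17.5
tool_pos: [505.5, 74.4, 70.3]
ee_rot: [0.991, 0.133, -0.0, -0.0]
wrist_force: [0.2, 0.0, 0.2]
opening: 0.002
finger_force: 0.0
clock: 17.88
tool_pos: [505.5, 74.4, 64.2]
ee_rot: [0.991, 0.133, 0.0, 0.0]
wrist_force: [-0.2, 0.2, -0.2]
opening: 0.005
finger_force: 0.0
```

```bash
python3 -m jog '{"angular":[[0,0,0],[0,0,0],[0,0,0]],"slide":[[0,0,2],[0,0,2],[0,0,0]],"claw":[0,0,0]}'
python3 - <<'E'
from h import *
q,_=snap("wrist","w6");p,_=snap("side","s6")
cv2.imwrite("pics/f6.png",np.hstack([cv2.resize(p[180:300,180:340],(400,300),interpolation=2),cv2.resize(q,(400,300))])[:,:,::-1])
E
```

```text
clock: 18.25
tool_pos: [505.4, 74.4, 59.9]
ee_rot: [0.991, 0.133, -0.0, 0.0]
wrist_force: [-0.7, -0.2, -0.8]
opening: 0.006
finger_force: 0.0
```

View pics/f6.png

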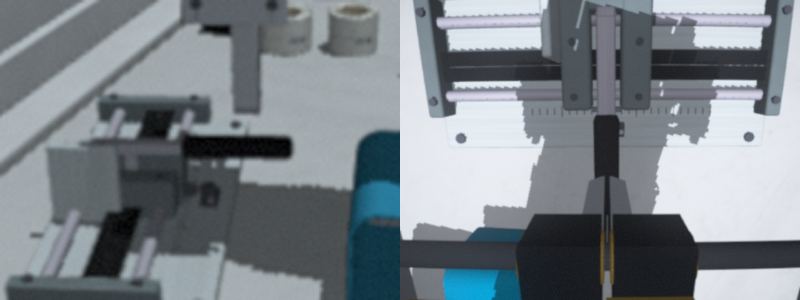

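The fingertips show well above the handle in the left part (tips at (245,110), handle top at (245,135)), so I continue down until contact.

```bash
python3 -m jog '{"angular":[[0,0,0],[0,0,0],[0,0,0]],"slide":[[0,0,5],[0,0,4],[0,0,0]],"claw":[0,0,0]}'
python3 -m jog '{"angular":[[0,0,0],[0,0,0]],"slide":[[0,0,4],[0,0,0]],"claw":[0,0]}'
```

```text
clock: 18.73
tool_pos: [505.2, 74.4, 50.6]
ee_rot: [0.991, 0.133, -0.0, -0.0]
wrist_force: [-1.1, 0.5, -0.2]
opening: 0.007
finger_force: 0.0
clock: 18.98
tool_pos: [505.3, 74.4, 46.7]
ee_rot: [0.991, 0.133, -0.0, -0.0]
wrist_force: [-1.0, 0.5, 0.2]
opening: 0.007
finger_force: 0.0
```

```bash
python3 -m jog '{"angular":[[0,0,0],[0,0,0]],"slide":[[0,0,3],[0,0,0]],"claw":[0,0]}'
python3 -m jog '{"angular":[[0,0,0],[0,0,0]],"slide":[[0,0,3],[0,0,0]],"claw":[0,0]}'
```

```text
clock: 19.23
tool_pos: [505.3, 74.4, 43.8]
ee_rot: [0.991, 0.133, -0.0, -0.0]
wrist_force: [-0.3, 0.1, -0.7]
opening: 0.006
finger_force: 0.0
clock: 19.48
tool_pos: [505.3, 74.4, 40.8]
ee_rot: [0.991, 0.133, -0.0, -0.0]
wrist_force: [0.3, 0.4, 0.9]
opening: 0.005
finger_force: 0.0
```

```bash
python3 -m jog '{"angular":[[0,0,0],[0,0,0]],"slide":[[0,0,2.5],[0,0,0]],"claw":[0,0]}'
python3 - <<'E'
from h import *
q,_=snap("wrist","w7");p,_=snap("side","s7")
cv2.imwrite("pics/f7.png",np.hstack([cv2.resize(p[180:300,180:340],(400,300),interpolation=2),cv2.resize(q,(400,300))])[:,:,::-1])
E
```

```text
clock: 19.73
tool_pos: [505.6, 74.4, 39.3]
ee_rot: [0.991, 0.133, 0.0, 0.0]
wrist_force: [-4.2, -0.3, 10.9]
opening: 0.003
finger_force: 5.4
```

View pics/f7.png

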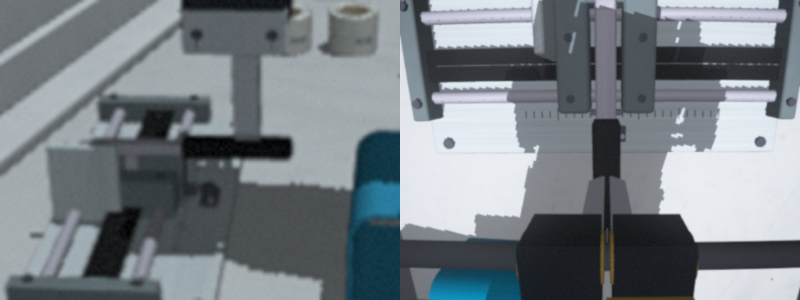

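The fingertips sit on top of the handle, which lies level. I push a little more, then retreat.

```bash
python3 -m jog '{"angular":[[0,0,0],[0,0,0]],"slide":[[0,0,2],[0,0,0]],"claw":[0,0]}'
python3 -m jog '{"angular":[[0,0,0],[0,0,0],[0,0,0],[0,0,0],[0,0,0]],"slide":[[0,0,-10],[0,0,-40],[0,0,-50],[0,0,0],[0,0,0]],"claw":[0,0,0,0,0]}'
python3 - <<'E'
from h import *
p,_=snap("side","s8");q,_=snap("top","t8")
cv2.imwrite("pics/f8.png",np.hstack([cv2.resize(p[180:300,180:340],(400,300),interpolation=2),cv2.resize(q,(400,300))])[:,:,::-1])
E
```

```text
clock: 20.08
tool_pos: [505.7, 74.4, 38.7]
ee_rot: [0.991, 0.133, 0.0, 0.0]
wrist_force: [-13.3, -1.7, 30.8]
opening: 0.008
finger_force: 15.1
clock: 20.7
tool_pos: [505.1, 74.4, 135.8]
ee_rot: [0.991, 0.133, -0.0, -0.0]
wrist_force: [0.7, -0.8, -0.4]
opening: 0.005
finger_force: 0.0
```

View pics/f8.png

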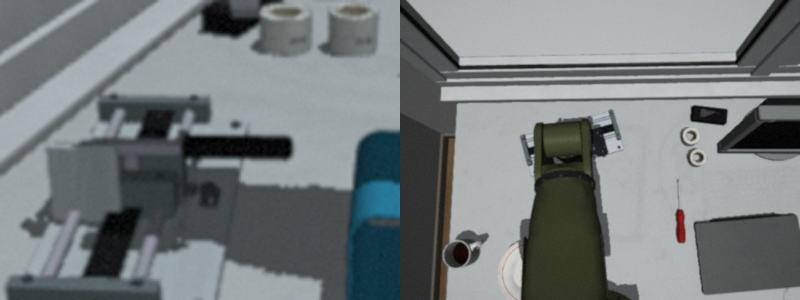

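The lever is level and released (handle at about (240,147)). The screwdriver, tape rolls and holder are undisturbed, and the robot touches nothing.

```bash
python3 -c "
from rig import manip
print(manip.hand_in())"
```

```text
the job is handed in; nothing more can be done
None
```

The job is handed in: the carriage is locked in the hidden notch about 6 mm past the marker with the lever pressed fully down and released, and in the last pictures the screwdriver, teal holder and tape rolls looked undisturbed.

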